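# Load a die carrier into the sprung nest of an inspection station

## Task

Pull down the front flap of the inspection station, then load the short die carrier into the nest under the optics head: press the sprung jaw back with the carrier's end, lower the carrier behind the fixed front lip and let go, so that it lies flat on the nest floor, about centred across the nest and clamped between lip and jaw. Then push the flap fully up again. Do not bump the optics head, and leave the other things on the bench where they are.

Things in the scene. Friction and masses are not known exactly. Their poses are not given: they have to be found in the camera images.
- nest (a point): Centre of the steel nest floor on the station (teal base 170 mm square), 50 mm above the table. Axes: x from front (flap, lip) to back (jaw), y to the left, z up. In this frame (mm): fixed lip's inner face at x -35, jaw face at +27 at rest, no side walls; a seated carrier's centre is at (0, 0, 18). Place and yaw of the station vary
- lip_top (a point): Middle of the fixed steel lip's top edge at its inner face: the lip is 8 mm thick, 60 mm wide, 10 mm high above the nest floor
- optics_head: Optics head over the far half of the nest; origin on the table under the nest centre, axes as the nest's. From the nest floor centre it spans (mm) x 8 to 98, y -60 to 60, z 144 to 250, and an arm at y 60 to 140 joins it to the column. It forces the tool to lean, pointing down and towards the nest's back, by 20 to 40 degrees, fingers on the long sides of the level carrier
- column (a point): Foot, on the table, of the axis of the round steel column that carries the optics head: 42 mm thick, 290 mm high, on the left of the station
- jaw (a joint): Sprung steel jaw (55 mm wide, 16 mm thick, its face from 0.5 to 30.5 mm above the nest floor), slides straight back along the nest's +x: 0 m at rest, 0.020 m fully back. Preload about 3 N, plus 0.3 N per mm; it returns by itself. Rest gap between jaw and lip 62 mm; with a 70 mm carrier clamped it reads 0.008 m
- jaw_face (a point): Centre of the jaw's face that looks to the lip, 15.5 mm above the nest floor; moves with the jaw
- flap (a joint): Front flap of the station, hinged at its bottom edge: 0 rad upright and shut, 1.05 rad pulled down towards the front (its stop). A friction hinge: it stays where it is left (about 2 N at the bar moves it)
- flap_bar (a point): Middle of the round steel bar (10 mm thick, 116 mm long, along the nest's y) on the flap's free edge, 80 mm from the hinge line; it is carried on two posts at 50 mm either side of the middle, leaving an open slot 92 mm long and 27 mm high between bar and flap plate. The plate is 4 mm thick, 116 mm wide, reaching 48 mm from the hinge
- flap_hinge (a point): Point on the flap's hinge line, mid-width: 62 mm in front of the nest centre (nest x = -62 mm), at the height of the nest floor
- carrier_center (a point): Centre of the short die carrier to be loaded, half-way up: an aluminium block 70 (x) x 36 (y) x 36 mm (z) with a dark top and two rows of four brass squares, about 0.25 kg; it starts flat on the table on the robot's right, either end may go first
- long_carrier_center (a point): Centre of the long die carrier, not wanted: the same block but 110 mm long, with two rows of seven squares, also on the right; it may lie nearer or farther out than the short one
- lens_cap: Bystander: black round cap, 40 mm across, 22 mm high; origin under its centre
- screwdriver: Bystander: screwdriver lying flat; origin under its middle, along its x
- jar: Bystander: amber jar with black lid, 48 mm across, 50 mm high; origin under its centre
- dish: Bystander: shallow steel dish, 90 mm across, 18 mm high; origin under its centre
- bottle: Bystander: white bottle, 60 mm across, 150 mm high; origin under its centre
- tin: Bystander: flat dark steel tin 80 x 110 x 40 mm; origin under its centre
- bar: Bystander: dark steel bar 200 x 25 x 20 mm lying flat; origin under its centre

How it is judged:
On the way, in this order (a step that is already met when the one before it is completed fails the run):
1. the flap is pulled down (beyond 0.8 rad) while the carrier is still out of the nest (value of joint flap above 0.8 rad and distance between carrier_center and nest above 0.1 m), for 0.2 s.
2. the carrier, with the flap still down, presses the jaw back (value of joint flap above 0.7 rad and value of joint jaw above 0.006 m and distance between carrier_center and nest below 0.07 m), for 0.05 s.
3. with the flap still down, the carrier lies flat and released between lip and jaw, the jaw clamping it (value of joint flap above 0.7 rad and x of carrier_center in the frame of nest between -0.004 and 0.004 m and y of carrier_center in the frame of nest between -0.01 and 0.01 m and z of carrier_center in the frame of nest between 0.014 and 0.022 m and angle between the x axis of carrier_center and the x axis of nest, either way round below 0.08 rad and angle between carrier_center's own z axis and vertical below 0.08 rad and value of joint jaw between 0.005 and 0.011 m and contact force between the fingers and carrier below 0.1 N), for 0.3 s.
At the end, for the whole second after the job is handed in: The short carrier lies released and flat on the nest floor between lip and jaw: centre within 4 mm front to back, 10 mm across, 4 mm in height of its seated place, turned or tipped under 0.08 rad, jaw at 5 to 11 mm and still; flap up (under 0.1 rad) and still (x of carrier_center in the frame of nest between -0.004 and 0.004 m and y of carrier_center in the frame of nest between -0.01 and 0.01 m and z of carrier_center in the frame of nest between 0.014 and 0.022 m and angle between the x axis of carrier_center and the x axis of nest, either way round below 0.08 rad and angle between carrier_center's own z axis and vertical below 0.08 rad and value of joint jaw between 0.005 and 0.011 m and contact force between the fingers and carrier below 0.1 N and value of joint flap below 0.1 rad and velocity of joint jaw below 0.01 m/s and velocity of joint flap below 0.05 rad/s); the robot touches nothing.
It fails at once if the optics head is bumped (over 8 N) (contact force between optics_head and anything else above 8 N).
It fails at once if one of the other things on the bench is moved more than 30 mm (distance of any of long_carrier_center, lens_cap, screwdriver, jar, dish, bottle, tin, bar from where it was at the start of the episode above 0.03 m).
It also fails if it takes over 72 s, if anything falls off the work surface, if the arm or the gripper's body presses on something with over 40 N, if the wrist force passes 120 N, or if a joint passes its speed limit or range.

## Robot

A 6-joint arm with a two-finger parallel gripper is mounted at the origin on the work surface. World frame = base frame: x ahead of the robot, y to its left, z up, the work surface at z = 0. Lengths are in m, angles in rad, forces in N, time in s.
With the tool pointing down it reaches from about 0.325 to 0.775 m from the base axis. Payload 5.5 kg.
Tool frame: the origin (TCP) lies between the finger pads; the fingertips stand 8 mm ahead of it and the grasp point (between the pads) lies 11 mm behind it (tcp_to_tips is the distance from the TCP to the fingertips, in m); z points along the fingers, y is the line along which they close (so a half turn about z gives the same grasp; the last joint's range is limited). The gripper opens to 88 mm and grips with 3 to 60 N. Pads are 20 mm wide; open, the fingers measure 115 mm over their backs; the gripper's body (75 mm by 178 mm) begins 61 mm behind the grasp point.
Start: joints at [1.092, 0.091, 1.231, -0, 1.82, -0.057], TCP at [0.246, 0.547, 0.231] pointing down, gripper open.
Joint ranges: [-2.87, 2.87], [-0.86, 2.18], [0.17, 2.46], [-1.51, 4.65], [0.06, 2.69], [-2.65, 2.65]. Speed limits (rad/s): [2.57, 2.57, 3.01, 3.14, 3.14, 3.14].

## Interface

Orientations are given as a unit quaternion [w, x, y, z].
In Python, from bench import * gives the robot as it stands. Calls block until the motion is done:
- move_to(position, orientation): joint-space move of the TCP to a pose.
- move_l(position, speed=0.15, orientation=None): straight line of the TCP; orientation=None keeps the orientation; speed is the mean speed in m/s.
- movej(angles): joint-space move.
- gripper_open() and close(): open the fingers fully, or close them until they stop; the grip force is fixed at half the most.
- hold(seconds).
- inverse_kinematics(position, orientation): joint angles nearest the present ones, or None.
- state(): the state.
- get_image(name): name is "side" or "top"; returns a dict with "frame" (420x560x3 uint8, blue, green, red), "depth" (420x560 float32, m along the optical axis (not along the pixel's ray), 0 where there is no reading), "camera_matrix" (3x3 intrinsics, pixels), "k1" (the pictures are not rectified: a ray, as slopes to the right and down, at radius r is drawn at 1 + k1 r^2 times it, then the intrinsics apply), "view" (4x4, takes a point from world to camera coordinates). Camera axes: x right, y up, looking along -z (the intrinsics and any distortion apply to the point x, -y, -z); pixel columns grow to the right and rows downward; lengths in m; the calibration is good to about 2 mm. A picture is of the moment at which its call begins.
A pose or a line that the arm cannot do raises IKError and nothing moves.
- job_done(): hands the job in; it is judged then, once.
The state is a dict: "time": time; "joint_pos": joint angles; "dq": joint speeds; "joint_torque": joint torques, N m; "ee_pos": TCP position; "ee_rot": TCP orientation; "ft_force": force on the tool from outside, world axes, zero at the start; "moment": the same for the moment, N m; "finger_gap": finger opening in m; "finger_force": force on a finger pad.
Only numpy, scipy, OpenCV 4.12 (cv2) and the standard library are available. Lean on these libraries where they do the work, as an engineer would, in place of code of your own. Each camera call takes 0.05 s, during which the arm holds its last target. There are 200 camera calls.

## Working session

There is one attempt and no reset: what is moved stays moved. The work goes in short steps, each a Python script; the robot and the scene stay as the last script left them, time stands still between calls to the robot, and variables do not carry over. Pictures are saved under pics/ and viewed, at most 10 in all, crops included, and the job is handed in when it is done.

```bash
mkdir -p pics; ls
cat > h.py <<'E'
from bench import *
import numpy as np, cv2
from scipy.spatial.transform import Rotation as R
def cloud(im):
    d=im["depth"]; K=im["camera_matrix"]; k1=im["k1"]
    h,w=d.shape; u,v=np.meshgrid(np.arange(w),np.arange(h))
    pts=np.stack([u,v],-1).reshape(-1,1,2).astype(np.float64)
    s=cv2.undistortPoints(pts,np.array(K,float),np.array([k1,0,0,0,0.])).reshape(h,w,2)
    c=np.stack([s[...,0]*d,-s[...,1]*d,-d,np.ones_like(d)],-1)
    P=(c@np.linalg.inv(np.array(im["view"])).T)[...,:3]
    P[d==0]=np.nan
    return P
E
python3 - <<'E'
from h import *
import pickle
for n in("top","side"):
    im=get_image(n); cv2.imwrite(f"pics/{n}0.png",im["frame"]); pickle.dump(im,open(n+"0.pkl","wb"))
    print(n,im["k1"],np.round(np.linalg.inv(im["view"]),3).tolist(),im["camera_matrix"])
print(state())
E
```

```text
pics
top -0.07486890805128674 [[0.016, 0.99, -0.139, 0.324], [-1.0, 0.017, 0.006, 0.032], [0.009, 0.139, 0.99, 1.6], [0.0, 0.0, 0.0, 1.0]] [[501.10808882   0.         280.2541911 ]
 [  0.         501.10808882 219.06891064]
 [  0.           0.           1.        ]]
side 0.023017108819665445 [[0.999, 0.033, -0.012, 0.525], [-0.029, 0.591, -0.806, -0.964], [-0.02, 0.806, 0.592, 0.825], [0.0, 0.0, 0.0, 1.0]] [[507.06795915   0.         277.63752065]
 [  0.         507.06795915 208.3875565 ]
 [  0.           0.           1.        ]]
{'time': 0.1, 'joint_pos': array([ 1.09229771e+00,  9.17816863e-02,  1.23176644e+00,  6.08227841e-06,
        1.81981563e+00, -5.67179675e-02]), 'dq': array([ 0.00090628, -0.00076536, -0.00256931,  0.00274094,  0.00111256,
        0.00083711]), 'joint_torque': array([ 1.99951217e-03, -4.47855771e+01, -4.07570958e+01,  7.00995605e-02,
        2.83446506e-02, -1.02771191e-04]), 'ee_pos': array([0.24552146, 0.54718199, 0.22962053]), 'ee_rot': array([-2.37006356e-04,  2.09329771e-01,  9.77844703e-01, -8.53254600e-04]), 'ft_force': array([-0.11144395,  0.70128898,  0.57467815]), 'moment': array([-0.0311863 , -0.04119891, -0.01283885]), 'finger_force': 0.0, 'finger_gap': 0.08773927787645287}
```

View pics/top0.png

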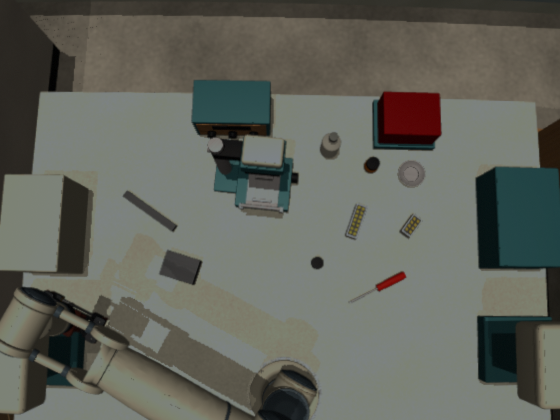

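View pics/side0.png

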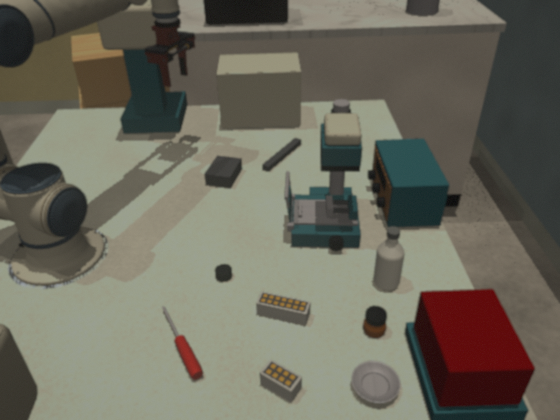

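Run:
```python
from h import *
import pickle
T=pickle.load(open("top0.pkl","rb"));S=pickle.load(open("side0.pkl","rb"))
PT,PS=cloud(T),cloud(S)
for n,P,c in(("top",PT,(411,226)),("topL",PT,(356,221)),("side",PS,(281,379)),("sideL",PS,(284,306))):
    u,v=c; p=P[v-45:v+45,u-45:u+45].reshape(-1,3); c0=P[v,u]
    q=p[(p[:,2]>.029)&(p[:,2]<.045)&(np.hypot(*(p-c0)[:,:2].T)<.075)]
    print(n,c0,len(q),np.median(q[:,2]),cv2.minAreaRect(q[:,:2].astype(np.float32)*1000))
for n,I,P in(("top",T,PT),("side",S,PS)):
    f=I["frame"].astype(int); st=(P[...,0]>.35)&(P[...,0]<.75)&(P[...,1]>-.1)&(P[...,1]<.25)
    z=P[...,2][st]; h=np.histogram(z,np.arange(0,.34,.01)); print(n,h[0])
    # flap bar/top edge: points z .115-.14
    q=P[st&(P[...,2]>.11)&(P[...,2]<.145)&(P[...,0]<.52)]
    print("bar",len(q),np.round(q[q[:,1].argsort()][::6],3).tolist())
    q=P[st&(P[...,2]>.03)&(P[...,2]<.065)]
    print("base",np.nanmin(q,0),np.nanmax(q,0),cv2.minAreaRect(q[:,:2].astype(np.float32)*1000))
a=cv2.resize(T["frame"][125:225,200:310],None,fx=3.6,fy=4,interpolation=cv2.INTER_CUBIC)
b=cv2.resize(S["frame"][150:250,270:370],None,fx=4,fy=4,interpolation=cv2.INTER_CUBIC)
cv2.imwrite("pics/st.png",np.clip(np.hstack([a,b])*1.5,0,255).astype(np.uint8))
```

```text
top [ 0.52898822 -0.39220803  0.03885446] 241 0.035905588395964916 ((531.1265258789062, -395.1346740722656), (37.22191619873047, 72.38897705078125), 54.13691711425781)
topL [ 0.54188721 -0.21723224  0.03906444] 387 0.036101877861146825 ((543.0233764648438, -219.84091186523438), (36.86179733276367, 111.052001953125), 71.06525421142578)
side [ 0.53219953 -0.41051755  0.03885514] 727 0.03626968542954345 ((531.3204345703125, -398.2167053222656), (38.75182342529297, 70.63599395751953), 54.1059684753418)
sideL [ 0.54456683 -0.23310014  0.03545714] 752 0.03573419136882544 ((542.1226806640625, -221.98504638671875), (39.957454681396484, 111.1063003540039), 70.79878234863281)
top [4743  339  333  163 1208  507   61   43   37   11   14    9   41  112
   15   10   10   13    7   12   27   35   32   48   60   69  393  289
  140  765  500    0    0]
bar 0 []
base [ 0.4208151  -0.09862561  0.03055239] [0.74126629 0.21712449 0.06492102] ((564.260498046875, 60.97576141357422), (353.4385070800781, 243.4706573486328), 13.490141868591309)
side [2650  391  365  366 1865  465  234  362  106   66   15   15   18   94
    0    0    0    0    0   10  148   92  132  159  170  170  341  193
  286  775   70    0    0]
bar 0 []
base [ 0.56165655 -0.0392225   0.0300321 ] [0.7449307  0.20290044 0.06499072] ((657.4986572265625, 84.97938537597656), (242.41293334960938, 179.16114807128906), 85.02305603027344)
```

View pics/st.png

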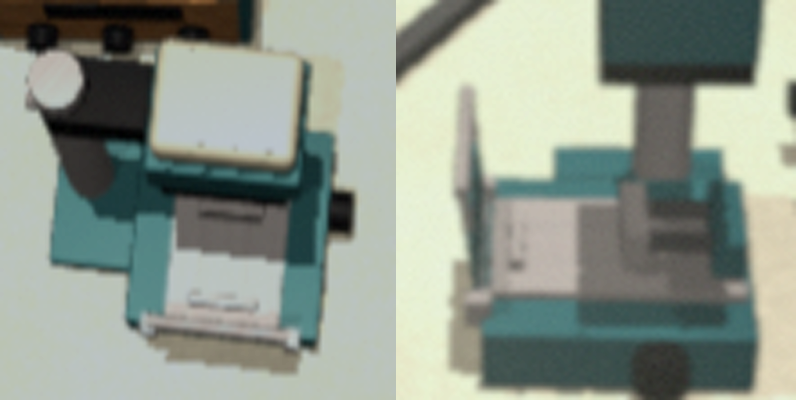

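Run:
```python
from h import *
import pickle
T=pickle.load(open("top0.pkl","rb"));S=pickle.load(open("side0.pkl","rb"))
PT,PS=cloud(T),cloud(S)
def ray(I,uv,z):
    s=cv2.undistortPoints(np.array([[uv]],float),np.array(I["camera_matrix"],float),np.array([I["k1"],0,0,0,0.]))[0,0]
    M=np.linalg.inv(I["view"]); d=M[:3,:3]@np.array([s[0],-s[1],-1]); o=M[:3,3]
    return o+d*(z-o[2])/d[2]
l=ray(T,(241.1,205.5),.132); r=ray(T,(281.4,210.3),.132)
print("bar",l,r,(l+r)/2,np.degrees(np.arctan2(*(l-r)[[1,0]]))-90)
for n,I,P,(u0,u1,v0,v1) in(("top",T,PT,(205,310,125,225)),("side",S,PS,(270,375,100,250))):
    m=np.zeros(P.shape[:2],bool); m[v0:v1,u0:u1]=1
    st=m&(P[...,1]<.2)
    for lo,hi in((.285,.31),(.042,.056)):
        q=P[st&(P[...,2]>lo)&(P[...,2]<hi)]
        mask=(st&(P[...,2]>lo)&(P[...,2]<hi)).astype(np.uint8); mask=cv2.morphologyEx(mask,cv2.MORPH_OPEN,np.ones((3,3)))
        nl,lab,sts,_=cv2.connectedComponentsWithStats(mask)
        k=1+sts[1:,4].argmax(); q=P[lab==k]
        print(n,lo,len(q),np.median(q,0),cv2.minAreaRect(q[:,:2].astype(np.float32)*1000),sts[k], np.histogram(q[:,2],8))
        if hi<.1:
            # front-edge/right-edge points
            for ang in np.radians(np.arange(-12,1,1.)):
                c,s=np.cos(ang),np.sin(ang); a=q[:,0]*c+q[:,1]*s; b=-q[:,0]*s+q[:,1]*c
                print(int(round(np.degrees(ang))),np.round([a.min(),a.max(),b.min(),b.max()],3),end=' ')
            print()
```

```text
bar [0.56940527 0.1391815  0.132     ] [0.55708176 0.01931439 0.132     ] [0.56324352 0.07924795 0.132     ] -5.8699415132966095
top 0.285 1191 [0.69011636 0.07303691 0.29944023] ((692.9765625, 73.61940002441406), (110.46056365966797, 82.11067962646484), 85.35414123535156) [ 242  135   43   32 1191] (array([ 12,  19,  39, 155, 371, 404, 167,  24]), array([0.28530571, 0.28813485, 0.29096398, 0.29379312, 0.29662225,
       0.29945139, 0.30228052, 0.30510966, 0.30793879]))
top 0.042 627 [0.63598452 0.09284403 0.0492943 ] ((633.3863525390625, 76.2667007446289), (135.91046142578125, 93.76323699951172), 86.18810272216797) [241 175  45  30 627] (array([ 36,  48,  94, 116, 107, 107,  80,  39]), array([0.04200373, 0.04375258, 0.04550142, 0.04725027, 0.04899912,
       0.05074797, 0.05249682, 0.05424566, 0.05599451]))
-12 [0.552 0.656 0.14  0.269] -11 [0.556 0.659 0.129 0.259] -10 [0.56  0.662 0.118 0.249] -9 [0.564 0.664 0.107 0.239] -8 [0.567 0.666 0.096 0.229] -7 [0.571 0.669 0.085 0.219] -6 [0.574 0.67  0.074 0.209] -5 [0.577 0.672 0.063 0.198] -4 [0.58  0.674 0.052 0.188] -3 [0.582 0.676 
[... 483 characters left out ...]
6  0.04829227] ((659.3055419921875, 68.38925170898438), (151.4285125732422, 175.89996337890625), 81.13525390625) [ 287  197   73   38 1343] (array([161, 127, 161, 414, 342,  98,  28,  12]), array([0.04206498, 0.04380666, 0.04554833, 0.04729   , 0.04903167,
       0.05077334, 0.05251502, 0.05425669, 0.05599836]))
-12 [0.54  0.721 0.128 0.278] -11 [0.544 0.724 0.118 0.268] -10 [0.548 0.726 0.107 0.257] -9 [0.552 0.729 0.095 0.246] -8 [0.554 0.731 0.083 0.235] -7 [0.556 0.733 0.071 0.225] -6 [0.557 0.735 0.059 0.214] -5 [0.558 0.736 0.047 0.203] -4 [0.56  0.738 0.034 0.191] -3 [0.56  0.739 0.022 0.18 ] -2 [0.561 0.74  0.009 0.17 ] -1 [ 0.562  0.74  -0.003  0.159] 0 [ 0.562  0.741 -0.015  0.149]
```

```bash
cat >> h.py <<'E'
def proj(I,P):
    P=np.atleast_2d(P); c=np.c_[P,np.ones(len(P))]@np.array(I["view"]).T
    s=np.stack([c[:,0]/-c[:,2],-c[:,1]/-c[:,2]],1); s=s*(1+I["k1"]*(s**2).sum(1,keepdims=True))
    K=np.array(I["camera_matrix"]); return s*[K[0,0],K[1,1]]+K[:2,2]
def overlay(I,nest,yaw,flap,jaw,box,f):
    u0,u1,v0,v1=box; c,s=np.cos(yaw),np.sin(yaw)
    im=cv2.resize(I["frame"][v0:v1,u0:u1],None,fx=f,fy=f,interpolation=cv2.INTER_CUBIC); im=np.clip(im*1.4,0,255).astype(np.uint8)
    def poly(p,col,cl=True):
        p=np.array(p,float)/1000; w=np.c_[nest[0]+p[:,0]*c-p[:,1]*s,nest[1]+p[:,0]*s+p[:,1]*c,.05+p[:,2]]
        q=(proj(I,w)-[u0,v0]+.5)*f
        cv2.polylines(im,[np.round(q*16).astype(np.int32)],cl,col,1,cv2.LINE_AA,4)
    r=lambda x0,x1,y0,y1,z:[(x0,y0,z),(x1,y0,z),(x1,y1,z),(x0,y1,z)]
    poly(r(8,98,-60,60,250),(0,0,255)); poly(r(8,98,-60,60,144),(0,0,255))
    poly(r(-43,-35,-30,30,10),(0,255,0)); poly(r(27+jaw,43+jaw,-27.5,27.5,30.5),(255,0,255))
    bx,bz=-62-80*np.sin(flap),80*np.cos(flap)
    poly([(bx,-58,bz),(bx,58,bz)],(255,0,0),False); poly([(-62,-58,0),(-62,58,0)],(255,255,0),False)
    return im
E
python3 - <<'E'
from h import *
import pickle
T=pickle.load(open("top0.pkl","rb"));S=pickle.load(open("side0.pkl","rb"))
n=(.633,.074);y=np.radians(-5)
cv2.imwrite("pics/ov.png",np.hstack([overlay(T,n,y,0,0,(215,305,130,220),4.4),overlay(S,n,y,0,0,(280,370,110,200),4.4)]))
cv2.imwrite("pics/ov.png",np.hstack([overlay(T,n,y,0,0,(215,305,128,218),4.4),overlay(S,n,y,0,0,(280,370,150,240),4.4)]))
E
```

```text
(no output)
```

View pics/ov.png

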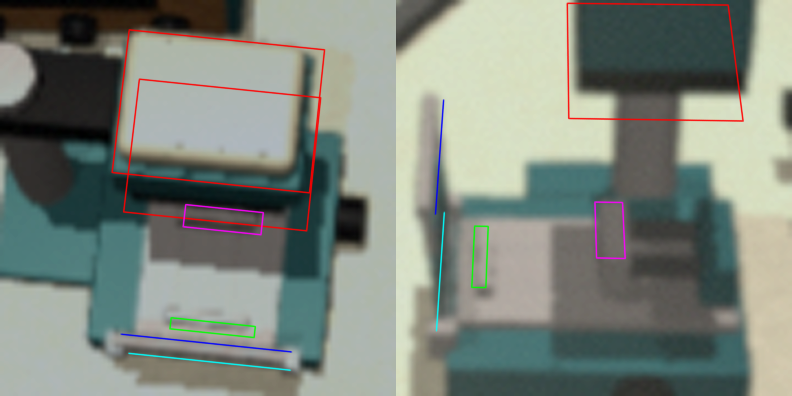

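Run:
```python
from h import *
import pickle
T=pickle.load(open("top0.pkl","rb"));S=pickle.load(open("side0.pkl","rb"))
n=(.640,.079);y=np.radians(-5.5)
cv2.imwrite("pics/ov2.png",np.hstack([overlay(T,n,y,.17,0,(215,305,128,218),4.4),overlay(S,n,y,.17,0,(280,370,150,240),4.4)]))
```

```text
(no output)
```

View pics/ov2.png

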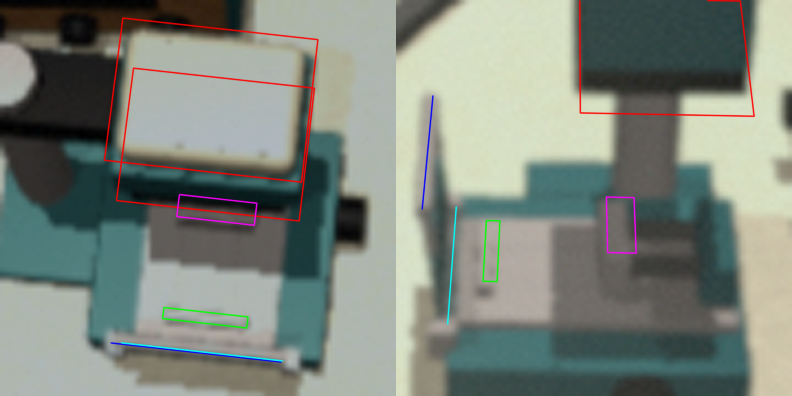

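```bash
cat >> h.py <<'E'
NEST=np.array([.640,.077,.05]); YAW=np.radians(-5.5)
def ori(lean,yaw=YAW):
    z=np.array([np.sin(lean),0,-np.cos(lean)]); y=np.array([0,1.,0])
    return R.from_euler('z',yaw)*R.from_matrix(np.c_[np.cross(y,z),y,z])
def q(r): x,y,z,w=r.as_quat(); return np.array([w,x,y,z])
def tp(p_mm,lean,off=-8):
    """TCP pose so that the point off mm ahead.. (tip: off=-8, grasp: +11) is at nest point p_mm"""
    r=ori(lean); w=NEST+R.from_euler('z',YAW).apply(np.array(p_mm)/1000.)
    return w+r.apply([0,0,off/1000.]),q(r)
def go(p,lean,off=-8,speed=.15):
    P,o=tp(p,lean,off); move_l(P,speed=speed,orientation=o)
def fn(): return np.round(R.from_euler('z',-YAW).apply(state()["ft_force"]),1)
CAR=np.array([.531,-.3965]); CYAW=np.radians(-35.9); L=np.radians(30)
def pick(h):
    r=ori(L,CYAW); return np.array([*CAR,h])+r.apply([0,0,.011]),q(r)
E
python3 - <<'E'
from h import *
for a in [tp((-44,0,150),.2),tp((-44,0,62),.2),tp((-115,0,30),.4),tp((-150,0,20),0),tp((-80,0,70),0),tp((-60,0,83),L,11),tp((6,0,40),L,11),tp((6,0,26),L,11),pick(.026),pick(.15)]:
    j=inverse_kinematics(*a); print(None if j is None else np.round(j,2))
E
```

```text
[ 0.1  -0.09  1.46 -0.04  1.57 -1.38]
[ 0.1  -0.08  1.61 -0.04  1.42 -1.37]
[ 0.17 -0.44  2.   -0.11  1.19 -1.29]
[ 0.12 -0.16  1.75 -0.    1.55 -1.36]
[ 0.09  0.01  1.5  -0.    1.64 -1.38]
[ 0.15 -0.37  1.92 -0.14  1.08 -1.29]
[ 0.12 -0.16  1.82 -0.13  0.97 -1.31]
[ 0.12 -0.14  1.84 -0.13  0.94 -1.3 ]
[-0.71 -0.07  1.86  0.06  0.83 -1.69]
[-0.71 -0.17  1.73  0.05  1.06 -1.67]
```

```bash
python3 - <<'E'
from h import *
close()
move_to(*tp((-44,0,150),.2)); print(fn())
go((-44,0,62),.2); f0=fn(); print(f0,state()["time"])
def tip(th,ph,d=15,e=14):
    return (-62-80*np.sin(th)+d*np.cos(ph)+e*np.sin(ph),0,80*np.cos(th)+d*np.sin(ph)-e*np.cos(ph))
for th in np.arange(.2,1.09,.085):
    ph=.2+.3*(th-.2)/.85
    go(tip(th,ph),ph,speed=.1); f=fn()-f0; print(round(th,2),f)
    if np.linalg.norm(f)>25: break
E
python3 - <<'E'
from h import *
T=get_image("top");S=get_image("side"); print(state()["time"])
cv2.imwrite("pics/ov3.png",np.hstack([overlay(T,NEST,YAW,1.05,0,(215,305,128,218),4.4),overlay(S,NEST,YAW,1.05,0,(270,360,150,240),4.4)]))
E
```

```text
[-0.4 -1.   0.1]
[-0.5 -0.4  0.3] 4.2667
0.2 [ 1.5  0.7 -0.5]
0.29 [0.5 0.6 0.7]
0.37 [ 0.4  0.2 -0.1]
0.46 [ 0.8  0.1 -1. ]
0.54 [ 0.1  1.1 -0.3]
0.63 [ 0.2  0.2 -0.3]
0.71 [ 0.2 -0.2  0.2]
0.8 [ 0.2 -0.5 -0.4]
0.88 [0.2 1.1 0. ]
0.97 [0.2 0.4 0.4]
1.05 [ 0.2 -0.4 -0.6]
7.1917
```

View pics/ov3.png

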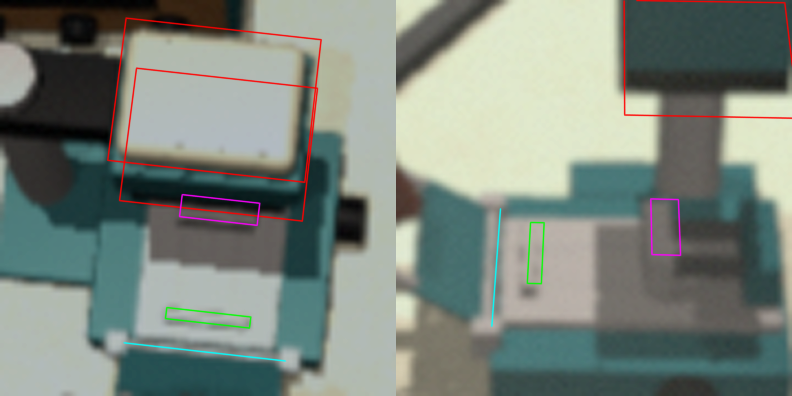

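```bash
cat >> h.py <<'E'
def flapangle():
    P=cloud(get_image("side")).reshape(-1,3); n=R.from_euler('z',-YAW).apply(P-NEST)*1000
    n=n[(n[:,0]>-150)&(n[:,0]<-70)&(abs(n[:,1])<50)&(n[:,2]>-5)&(n[:,2]<110)]
    r=np.hypot(n[:,0]+62,n[:,2]); a=np.arctan2(-62-n[:,0],n[:,2]); return [(k,int(m.sum()),round(float(np.median(a[m])),3)) for k in(15,30,45,75) for m in[abs(r-k)<8]]
E
python3 - <<'E'
from h import *
def tip(th,ph,d=15,e=14):
    return (-62-80*np.sin(th)+d*np.cos(ph)+e*np.sin(ph),0,80*np.cos(th)+d*np.sin(ph)-e*np.cos(ph))
go(tip(1.05,.5,17,14),.5,speed=.05)
go(tip(1.05,.5,17,-90),.5,speed=.2)
print(flapangle(),state()["time"])
E
```

```text
[(15, 114, 1.1), (30, 135, 1.08), (45, 126, 1.067), (75, 46, 1.046)] 8.1583
```

Run:
```python
from h import *
gripper_open()
p,o=pick(.13); move_to(p,o)
f0=fn(); p,o=pick(.028); move_l(p,speed=.12); print(fn()-f0)
close(); s=state(); print(s["finger_gap"],s["finger_force"],s["time"])
p,o=pick(.14); move_l(p,speed=.15); s=state(); print(s["finger_gap"],s["finger_force"],fn()-f0,s["time"])
# carrier pose relative to the tool, from the side view
P=cloud(get_image("side")).reshape(-1,3); d=P-[*CAR,.14]
d=R.from_euler('z',-CYAW).apply(d)*1000
m=(abs(d[:,0])<60)&(abs(d[:,1])<17)&(d[:,2]>-35)&(d[:,2]<20); e=d[m]
print(len(e),np.percentile(e,[2,50,98],axis=0).round(1))
S=get_image("side"); u=proj(S,[[*CAR,.14]])[0].astype(int); u0,v0=u-60
cv2.imwrite("pics/grip.png",np.clip(cv2.resize(S["frame"][v0:v0+120,u0:u0+120],None,fx=4,fy=4)*1.4,0,255).astype(np.uint8))
```

```text
[-0.1 -0.4  1. ]
0.03578518188275065 29.99998927116394 13.1917
0.03591463374145825 29.99934822320938 [-0.2 -1.5 -0.7] 14.0917
721 [[-30.  -16.  -25.5]
 [ 10.9   2.    5.9]
 [ 35.4  16.4  16.7]]
```

View pics/grip.png

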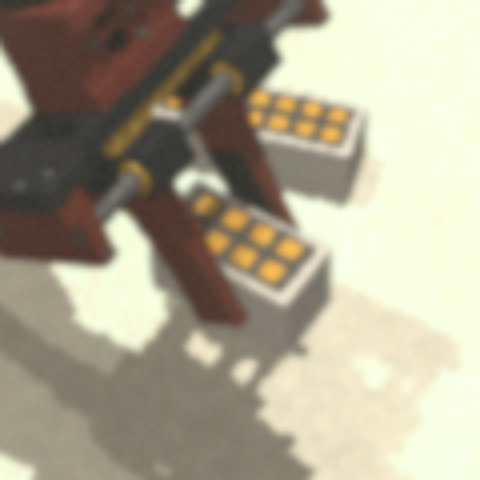

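Run:
```python
from h import *
p,o=pick(.20); move_l(p,speed=.2)
move_to(*tp((-80,0,150),L,11))
go((-60,0,85),L,11); go((-14,0,43),L,11,speed=.12); hold(.2)
f0=fn(); print(f0,state()["time"])
for x in range(-12,8,2):
    go((x,0,43),L,11,speed=.05); hold(.05); print(x,np.mean([fn()-f0 for _ in range(4)],0).round(1))
T=get_image("top");S=get_image("side"); print(state()["time"],state()["finger_gap"])
cv2.imwrite("pics/ov4.png",np.hstack([overlay(T,NEST,YAW,1.05,14,(215,305,128,218),4.4),overlay(S,NEST,YAW,1.05,14,(270,360,150,240),4.4)]))
```

```text
[-0.9 -0.8 -2.7] 17.8667
-12 [1.7 1.7 1.1]
-10 [-3.   1.6  0.9]
-8 [-2.7  0.9  1. ]
-6 [-2.5  1.6  1.4]
-4 [-4.8  2.4  0.9]
-2 [-4.2  1.   1.2]
0 [-5.1  1.6  2.6]
2 [-6.3  2.2  1.5]
4 [-6.7  2.1  2.9]
6 [-7.2  1.5  3. ]
20.9667 0.03576639001635952
```

View pics/ov4.png

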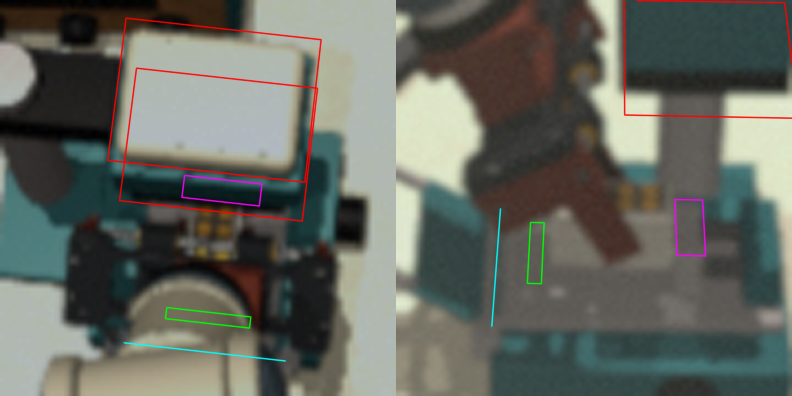

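Run:
```python
from h import *
f0=fn()
go((4,0,43),L,11,speed=.05)
for z in(39,36,33,31,30,29,28.5,28):
    go((4,0,z),L,11,speed=.05); hold(.05); f=np.mean([fn()-f0 for _ in range(4)],0).round(1); print(z,f)
    if f[2]>8: break
gripper_open(); hold(.3); print(state()["finger_gap"],fn())
# back out along the tool axis
z=float(z)
go((4-100*np.sin(L),0,z+100*np.cos(L)),L,11,speed=.12)
go((-110,0,160),L,11,speed=.2)
close(); hold(.2)
T=get_image("top");S=get_image("side"); print(state()["time"])
P=cloud(S).reshape(-1,3); n=R.from_euler('z',-YAW).apply(P-NEST)*1000
m=(abs(n[:,0])<50)&(abs(n[:,1])<30)&(n[:,2]>33)&(n[:,2]<42); e=n[m]
print(len(e),np.percentile(e,[2,50,98],axis=0).round(1)); 
r=cv2.minAreaRect(e[(e[:,0]<37)][:,:2].astype(np.float32)); print(r)
A=np.c_[e[:,:2],np.ones(len(e))]; print(np.linalg.lstsq(A,e[:,2],rcond=None)[0])
cv2.imwrite("pics/ov5.png",np.hstack([overlay(T,NEST,YAW,1.05,8,(215,305,128,218),4.4),overlay(S,NEST,YAW,1.05,8,(270,360,150,240),4.4)]))
```

```text
39 [-0.3 -0.9 -0.8]
36 [-0.5 -1.2 -0.2]
33 [ 1.  -3.  -1.2]
31 [-0.1 -2.8 -0.3]
30 [-0.5 -2.4  0.8]
29 [ 0.  -2.1 -0.5]
28.5 [-0.3 -2.5  0. ]
28 [-0.4 -2.5  0.2]
0.08786968372262341 [-0.3  0.1  0.3]
28.0167
220 [[-36.9 -22.8  33.2]
 [ -4.4  -4.5  35.5]
 [ 28.3  14.8  38.7]]
((-3.062755584716797, -3.751678466796875), (67.90311431884766, 40.03590774536133), 1.5808727741241455)
[-6.89217146e-03 -1.09452016e-02  3.54805682e+01]
```

View pics/ov5.png

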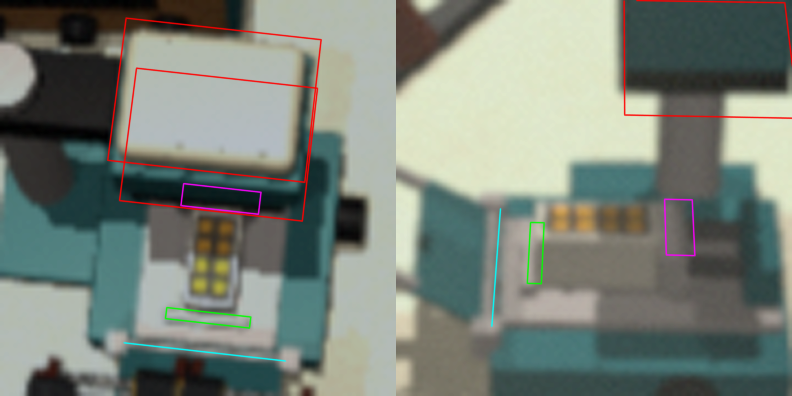

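Run:
```python
from h import *
go((-165,0,120),0,speed=.2); go((-165,0,24),0,speed=.15); hold(.1)
f0=fn(); print(f0)
for th in list(np.arange(1.1,.1,-.1))+list(np.arange(.1,-.16,-.02)):
    th=float(th); go((-62-80*np.sin(th)-15,0,80*np.cos(th)-15),0,speed=.1 if th>.12 else .04); f=np.mean([fn()-f0 for _ in range(4)],0).round(1)
    print(round(th,2),f)
    if abs(f[0])>9: break
P,_=tp((0,0,0),0)
go((-130,0,70),0,speed=.1); go((-150,0,170),0,speed=.2); hold(.2)
print(flapangle(),state()["time"],fn())
T=get_image("top");S=get_image("side")
cv2.imwrite("pics/ov6.png",np.hstack([overlay(T,NEST-[.0025,0,0],YAW,0,8,(215,305,128,218),4.4),overlay(S,NEST-[.0025,0,0],YAW,0,8,(270,360,150,240),4.4)]))
```

```text
[0.3 0.3 0.5]
1.1 [-7.2  0.   4. ]
1.0 [-4.8  0.2  2.9]
0.9 [-4.7 -0.1  2.4]
0.8 [-3.6 -0.2  2.1]
0.7 [-1.4 -0.3  0.9]
0.6 [ 0.3 -0.5  0.2]
0.5 [-0.1 -0.2 -0.7]
0.4 [ 0.8  0.4 -0.6]
0.3 [-1.2  0.   0.3]
0.2 [-0.8 -0.1 -1.1]
0.1 [-1.4  0.3 -0.1]
0.08 [-1.1 -0.2  0. ]
0.06 [-1.4 -0.1  0. ]
0.04 [-1.1  0.4 -0.1]
0.02 [-5.6  0.   1.9]
-0.0 [-12.   -0.9   4.5]
[(15, 0, nan), (30, 0, nan), (45, 0, nan), (75, 7, 0.106)] 35.3417 [-0.   0.1  0.6]
  return _methods._mean(a, axis=axis, dtype=dtype,
  ret = ret.dtype.type(ret / rcount)
```

View pics/ov6.png

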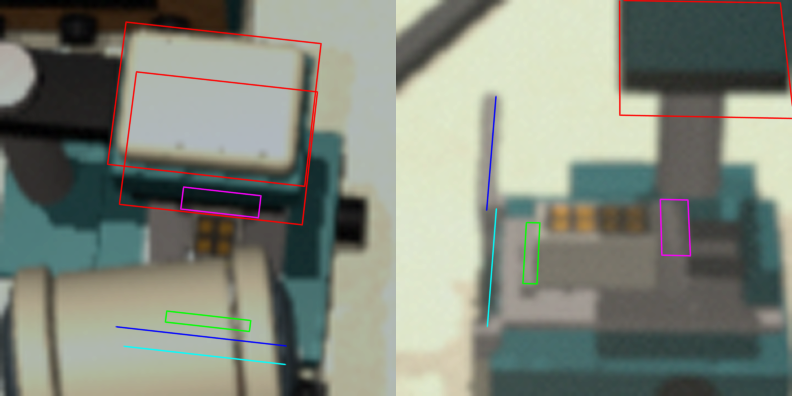

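```bash
python3 -c "
from h import *
print(job_done())"
```

```text
the job is handed in; nothing more can be done
None
```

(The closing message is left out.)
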